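# Snug the bleed plug of the lens edger's coolant pump

## Task

Take the square T-key out of its wooden stand, set it fully down over the square head of the bleed plug on top of the coolant pump, and turn the plug clockwise with the key until it goes snug in its tapered thread: about 0.4 newton-metres, never over 0.6. Then lift the key off, stand it upright back in its hole in the stand and let go. Turn the plug only through the key and leave the other things on the counter where they are.

Things in the scene. Friction and masses are not known exactly. Their poses are not given: they have to be found in the camera images.
- pump: coolant pump, fixed: aluminium base plate 200 x 120 x 8 (its x, y, z), on it a housing 84 x 90 in plan, top 52 high, centred 40 along -x of the origin, and a finned grey motor of 74 diameter lying along +x (top 85 high). Origin: centre of the plate's underside. On the housing a round boss holds the bleed port.
- plug: dark steel bleed plug, upright, screwed part way into the port. Clockwise from above tightens; it does not sink visibly. Origin: on its axis at the underside of its round collar (40 diameter, 6 thick), about 62 above the counter; z up. On the collar a square head, 19 across flats along x and y, 18 tall, its uppermost 3 chamfered to 13.
- plug_head (a point): centre of the top face of the plug's square head, 24 above the plug's origin; axes as the plug's.
- key: loose steel T-key, about 0.3 kg, 88 tall, upright in the stand's large hole. Origin: centre of its underside; z up. Foot: square block 34 x 34 x 30 with a square hole 21 wide, 22 deep, open below, sides along x and y. Above it a stem of 10 diameter to z = 60, then a flat grip bar, z = 60 to 88, 80 along x, 12 thick along y.
- key_grip (a point): middle of the key's grip bar, on the key's axis, 74 above its underside; axes as the key's. The key fits the plug's head in any quarter turn, with 1 mm play each side and about 0.11 rad of turning play either way; fully on, its underside rests on the collar, 6 above the plug's origin.
- stand: wooden block, fixed, 170 x 90 x 35 (x, y, z); origin: centre of its underside. Two round blind holes, 28 deep (floor 7 above the counter): a large one of 54 diameter at x = -35 for the key, and one of 32 diameter at x = +50 with the lens chuck.
- stand_hole (a point): centre of the mouth of the stand's large (54 diameter) hole, level with the stand's top, 35 above the counter. The key's square foot (48 over corners) enters it at any yaw; standing there its underside is 28 below this point.
- chuck: bystander: lens chuck, black 28 diameter shaft with a 36 diameter metal head, 47 tall, standing in the stand's small hole. Origin: centre of its underside.
- calculator: bystander: black pocket calculator 150 x 85 x 14 lying flat near the robot. Origin: centre of underside.
- marker: bystander: white and black marker pen, 130 long along x, 15 thick, lying between pump and stand. Origin: on the counter under its middle.
- cup: bystander: white cup, 72 diameter, 80 tall, behind the marker pen. Origin: centre of underside.
- port (a point): centre of the boss's top face (46 diameter, 60 above the counter), on the port's vertical axis. The plug first turns against a light drag of 0.04 N m; after 0.3 to 2.4 rad (different every time, not visible) its tapered thread binds: the torque steps to 0.1 N m and then climbs about 2 N m per rad. Released, the plug stays where it is.
Mind the look-alikes: they are no part of the job. What is shaped like the key but orange or yellow is not meant.

How it is judged:
By the outcome, as a careful person would: the job done as asked, in the order asked, and still so for the second after the job is handed in, with the robot touching nothing.
It also fails if it takes over 72 s, if anything falls off the work surface, if the arm or the gripper's body presses on something with over 40 N, if the wrist force passes 120 N, or if a joint passes its speed limit or range.

## Robot

A 6-joint arm with a two-finger parallel gripper is mounted at the origin on the work surface. World frame = base frame: x ahead of the robot, y to its left, z up, the work surface at z = 0. Lengths are in mm, angles in rad, forces in N, time in s.
With the tool pointing down it reaches from about 275 to 850 mm from the base axis. Payload 5.2 kg.
Tool frame: the origin (TCP) lies on the centre line of the jaws, within the pads' length; the fingertips stand 11 mm ahead of it and the grasp point (between the pads) lies 8 mm behind it; x points along the fingers, y is the direction in which the jaws open and shut, and the axes are right-handed (so a half turn about x gives the same grasp; the last joint's range is limited). The gripper opens to 85 mm and grips with 20 to 120 N. Pads are 22 mm wide; open, the fingers measure 114 mm over their backs; the gripper's body (76 mm by 85 mm) begins 54 mm behind the grasp point. The pads swing forward as they close: fully open they stand 13 mm farther back than shut.
Start: joints at [-1.432, 0.259, 1.535, -0, 1.348, -0.203], TCP at [184.372, -518.182, 242.31] pointing down, gripper open.
Joint ranges: [-3.14, 3.14], [-0.91, 2.08], [0.19, 2.58], [-1.22, 4.36], [0.22, 2.71], [-3.12, 3.12]. Speed limits (rad/s): [2.57, 2.57, 3.14, 3.14, 3.14, 3.14].

## Interface

Orientations are given as a unit quaternion [w, x, y, z].
In Python, from rig import manip, cams, spotter gives the robot as it stands. Calls block until the motion is done:
- manip.movep(position, orientation): joint-space move of the TCP to a pose.
- manip.move_l(position, max_speed=150, frame=None): straight line of the TCP; frame=None keeps the orientation; max_speed is the mean speed in mm/s.
- manip.move_joints(angles): joint-space move.
- manip.command_gripper(opening, squeeze=None): opening from 0.0 (shut) to 1.0 (fully open); squeeze is the grip in N (None keeps the last); returns when the fingers have stopped.
- manip.hold(seconds).
- manip.inverse_kinematics(position, orientation): joint angles nearest the present ones, or None.
- manip.read_state(): the state.
- cams.camera(name): name is "scene" or "top"; returns a dict with "color" (400x640x3 uint8, blue, green, red), "intrinsics" (3x3 intrinsics, pixels), "dist" ([k1, k2, p1, p2, k3] as OpenCV has them; the pictures are not rectified), "world_to_cam" (4x4, takes a point from world to camera coordinates). Camera axes: x right, y down, z forward; pixel columns grow to the right and rows downward; lengths in mm; the calibration is good to about 2 mm. A picture is of the moment at which its call begins. There is no depth.
A pose or a line that the arm cannot do raises manip.IKError and nothing moves.
- manip.finish_job(): hands the job in, once; it reports no verdict.
Trained networks look in the newest picture that a camera, given by its name, has taken for a name from the list of things; names that differ only in an ending like _2 or _b are one class to them, and where a whole thing is asked for, a point or a joint stands for the part that bears it (a point fixed in the world has none). Each returns a list of dicts, best first, with "score" (0 to 1); they miss things now and then, are a little off and sometimes report something else, mostly with a low value. They report only what shows in the picture. A call takes as long as a camera call. They do not tell look-alikes from the thing itself.
- spotter.regions_of(target, camera): "region" (400x640 bool, what is visible of it) and "location" ([column, row] in pixels, amid what is visible of it).
- spotter.place_of(target, camera): "location" ([column, row] in pixels: a listed point, or the origin of a listed thing).
The state is a dict: "time_s": time; "q": joint angles; "joint_velocities": joint speeds; "joint_torque": joint torques, N m; "position": TCP position; "tool_rot": TCP orientation; "contact_force": force on the tool from outside, world axes, zero at the start; "ft_torque": the same for the moment, N m; "finger_gap": opening from 0.0 (shut) to 1.0 (fully open).
Only numpy, scipy, OpenCV 4.12 (cv2) and the standard library are available. Lean on these libraries where they do the work, as an engineer would, in place of code of your own. Each camera call takes 0.05 s, during which the arm holds its last target.

## Working session

There is one attempt and no reset: what is moved stays moved. The work goes in short steps, each a Python script; the robot and the scene stay as the last script left them, time stands still between calls to the robot, and variables do not carry over. Pictures are saved under pics/ and viewed, and the job is handed in when it is done.

```bash
ls; mkdir -p pics
python3 - <<'E'
from rig import manip,cams,spotter
import cv2
for n in("scene","top"):
    c=cams.camera(n); cv2.imwrite(f"pics/{n}0.png",c["color"]); print(n,c["intrinsics"],c["dist"],c["world_to_cam"])
    for t in("key","key_grip","plug","plug_head","stand_hole","port","pump","stand","chuck","marker","cup","calculator"):
        print(t,[(round(d["score"],2),[round(float(v),1) for v in d["location"]]) for d in spotter.place_of(t,n)[:4]])
print(manip.read_state())
E
```

```text
pics
scene [[393.52233421   0.         326.37399692]
 [  0.         393.52233421 198.82981505]
 [  0.           0.           1.        ]] [-0.02281142  0.          0.          0.          0.        ] [[-4.84506187e-01  8.74646922e-01  1.57008827e-02  2.07590804e+02]
 [ 6.50561612e-01  3.72258224e-01 -6.61961784e-01 -3.12014983e+02]
 [-5.84827619e-01 -3.10510188e-01 -7.49373124e-01  1.26425162e+03]
 [ 0.00000000e+00  0.00000000e+00  0.00000000e+00  1.00000000e+00]]
key [(0.94, [465.1, 295.8]), (0.93, [480.9, 245.4]), (0.76, [409.3, 210.3])]
key_grip [(0.96, [478.3, 275.7]), (0.86, [397.9, 231.3]), (0.67, [412.3, 190.2]), (0.64, [488.2, 230.8])]
plug [(0.72, [209.7, 161.5]), (0.53, [303.5, 222.1])]
plug_head [(0.76, [200.6, 155.8])]
stand_hole [(0.79, [390.7, 248.7])]
port [(0.65, [204.7, 157.4])]
pump [(0.9, [205.8, 189.4])]
stand [(0.67, [389.9, 263.5])]
chuck [(0.58, [396.3, 284.5])]
marker [(0.66, [334.6, 172.3]), (0.63, [304.3, 217.6])]
cup [(0.93, [257.2, 256.8]), (0.54, [396.0, 248.6])]
calculator [(0.65, [334.7, 171.1])]
top [[377.49867785   0.         320.98891973]
 [  0.     
[... 988 characters left out ...]
63.1, 214.6])]
{'time_s': 1.3, 'q': array([-1.43180190e+00,  2.58595205e-01,  1.53500652e+00, -3.76932492e-06,
        1.34800004e+00, -2.02801235e-01]), 'joint_velocities': array([ 0.00239658, -0.00038944, -0.00032009,  0.00041575, -0.00028705,
       -0.00137738]), 'joint_torque': array([ 2.32392456e-03, -4.45919752e+01, -2.90891397e+01,  1.41456730e-04,
        8.61087537e-04,  8.07891524e-06]), 'position': array([ 184.36911001, -518.17881976,  242.30970135]), 'tool_rot': array([-0.12025268, -0.69680474, -0.1202592 ,  0.69680713]), 'contact_force': array([-1.04398425,  0.37144653,  0.2746582 ]), 'ft_torque': array([-0.00622579, -0.03544373,  0.01767289]), 'finger_gap': 1.0040284917360673}
```

View pics/scene0.png

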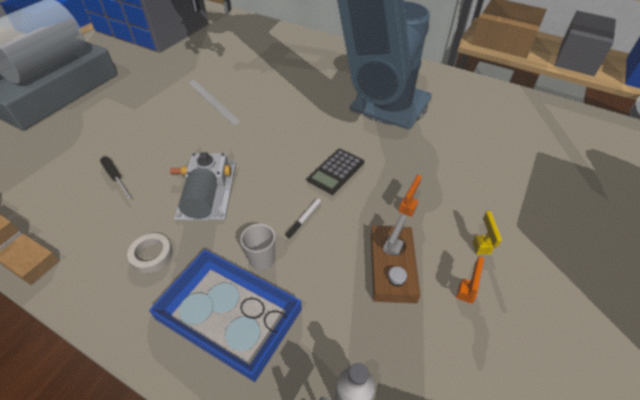

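View pics/top0.png

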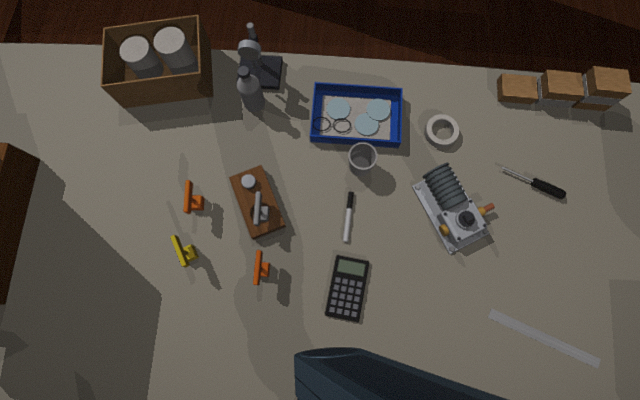

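The T-shaped things are: orange at scene (410,195), orange at (472,280), yellow at (488,232), and a grey one standing in the wooden stand at (397,233), which is (261,208) in top. The grey steel one in the stand's hole fits the description. I'll confirm it in an enlarged crop.

Run:
```python
import cv2,numpy as np
s=cv2.imread("pics/scene0.png");t=cv2.imread("pics/top0.png")
def crop(im,c,r,w,h,k): return cv2.resize(im[r-h//2:r+h//2,c-w//2:c+w//2],None,fx=k,fy=k,interpolation=cv2.INTER_CUBIC)
a=crop(s,400,250,100,100,4);b=crop(t,258,205,100,100,4)
c=crop(s,205,182,100,70,4);d=crop(t,458,212,100,70,4)
m=np.vstack([np.hstack([a,b])[:,:],]);cv2.imwrite("pics/c1.png",m);cv2.imwrite("pics/c2.png",np.hstack([c,d]))
```

```text
(no output)
```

View pics/c1.png

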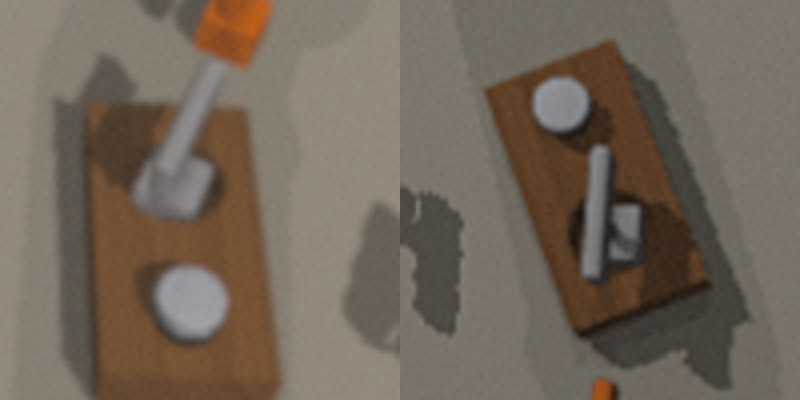

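View pics/c2.png

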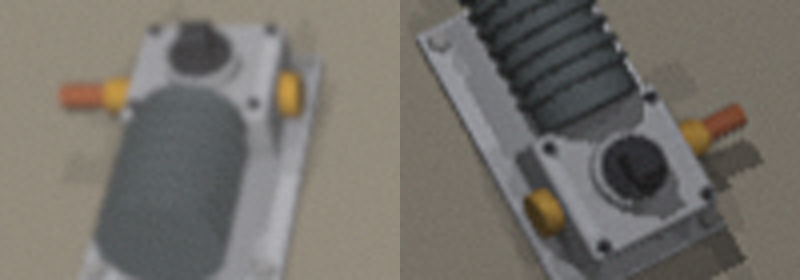

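The crop confirms it: the grey steel T-key stands in the stand's larger hole (bar around scene (400,225) and top (257,208)), with the chuck in the other hole. Next I'll average some frames for detail and measure.

```bash
cat > h.py <<'E'
import numpy as np,cv2
def proj(c,P):
    P=np.atleast_2d(np.asarray(P,float)); W=c["world_to_cam"]
    r,_=cv2.Rodrigues(W[:3,:3]); p,_=cv2.projectPoints(P,r,W[:3,3],c["intrinsics"],np.asarray(c["dist"],float)); return p.reshape(-1,2)
def onz(c,px,z):
    u=cv2.undistortPoints(np.array([[px]],float),c["intrinsics"],np.asarray(c["dist"],float))[0,0]
    W=c["world_to_cam"]; R,t=W[:3,:3],W[:3,3]; o=-R.T@t; d=R.T@np.array([u[0],u[1],1]); return o+d*(z-o[2])/d[2]
E
python3 - <<'E'
from rig import manip,cams,spotter
import cv2,numpy as np,pickle
from h import *
C={}
for n in("scene","top"):
    fr=[cams.camera(n) for _ in range(8)]; c=fr[0]; c["color"]=np.mean([f["color"].astype(float) for f in fr],0); C[n]=c
    for t in("key","plug","stand","pump"): c["reg_"+t]=[(d["score"],d["region"],d["location"]) for d in spotter.regions_of(t,n)]; print(n,t,[(round(a,2),int(b.sum()),l) for a,b,l in c["reg_"+t]])
pickle.dump(C,open("C.pkl","wb"))
S,T=C["scene"],C["top"]
for nm,a,b,z in(("plug_head",(200.6,155.8),(467.9,216.2),86),("plug",(209.7,161.5),(466.5,222.6),62),("hole",(390.7,248.7),(263.4,211.2),35),("port",(204.7,157.4),(463.4,218.1),60),("grip",(397.9,231.3),None,81),("stand",(389.9,263.5),(255.9,200.5),0),("cup",(257.2,256.8),(358.8,163.3),0)):
    print(nm,onz(S,a,z).round(),onz(T,b,z).round() if b else "")
print(manip.read_state()["time_s"])
def crop(im,c,r,w,h,k,lo,hi):
    x=cv2.resize(im[r-h//2:r+h//2,c-w//2:c+w//2],None,fx=k,fy=k,interpolation=cv2.INTER_CUBIC); return np.clip((x-lo)/(hi-lo)*255,0,255).astype(np.uint8)
cv2.imwrite("pics/c3.png",np.hstack([crop(S["color"],204,158,40,40,10,10,130),crop(T["color"],466,217,40,40,10,10,130)]))
cv2.imwrite("pics/c4.png",np.hstack([crop(S["color"],398,232,60,60,6,20,200),crop(T["color"],258,207,60,60,6,20,200)]))
E
```

```text
scene key [(0.92, 435, [395.8, 241.2]), (0.83, 661, [467.5, 283.2]), (0.82, 765, [486.6, 238.7]), (0.68, 410, [413.6, 198.8])]
scene plug [(0.61, 2747, [388.1, 267.4]), (0.43, 162, [206.6, 159.2])]
scene stand [(0.87, 2727, [390.4, 268.9]), (0.48, 453, [399.8, 238.5])]
scene pump [(0.93, 3246, [204.3, 186.9])]
top key [(0.89, 461, [191.7, 200.4]), (0.75, 457, [183.7, 250.1]), (0.6, 368, [260.3, 211.7]), (0.59, 368, [259.7, 266.8])]
top plug [(0.49, 206, [467.6, 219.1])]
top stand [(0.7, 3714, [451.0, 209.8]), (0.57, 1917, [253.8, 201.4])]
top pump [(0.71, 2042, [257.1, 200.0]), (0.63, 3780, [449.2, 212.2])]
plug_head [ 564. -276.   86.] [ 553. -277.   86.]
plug [ 552. -265.   62.] [ 543. -283.   62.]
hole [551. 226.  35.] [539. 216.  35.]
port [ 545. -288.   60.] [ 554. -276.   60.]
grip [535. 228.  81.] 
stand [564. 234.   0.] [573. 246.   0.]
cup [693. -28.   0.] [696. -17.   0.]
2.5
```

View pics/c3.png

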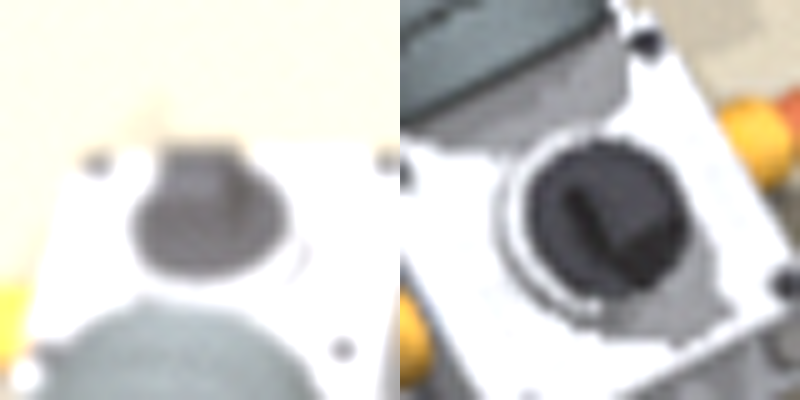

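View pics/c4.png

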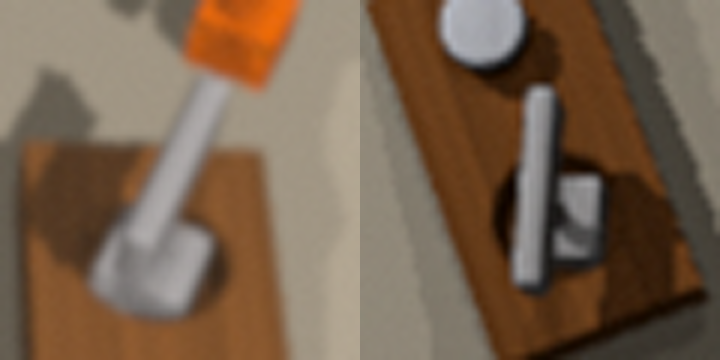

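```bash
cat > fit.py <<'E'
import numpy as np,cv2,pickle
from scipy.optimize import minimize
from h import *
C=pickle.load(open("C.pkl","rb")) if __name__=="__main__" else None
K=4
def hull(c,P,m,r0,val=1):
    p=proj(c,P); h=cv2.convexHull(((p-r0+0.5)*K-0.5).astype(np.float32)); cv2.fillConvexPoly(m,np.round(h*16).astype(np.int32),val,shift=4)
def box(x0,x1,y0,y1,z0,z1): return np.array([[x,y,z] for x in(x0,x1) for y in(y0,y1) for z in(z0,z1)],float)
def cyl(r,z0,z1,cx=0,cy=0): a=np.linspace(0,2*np.pi,40,endpoint=False); return np.array([[cx+r*np.cos(t),cy+r*np.sin(t),z] for t in a for z in(z0,z1)])
def tf(P,x,y,yaw,z): c,s=np.cos(yaw),np.sin(yaw); return P@np.array([[c,s,0],[-s,c,0],[0,0,1]])+[x,y,z]
def soft(m): return cv2.resize(m.astype(np.float32),None,fx=1/K,fy=1/K,interpolation=cv2.INTER_AREA)
def key_model(c,p,z,roi,hole=None):
    (u0,v0,w,h)=roi; r0=np.array([u0,v0]); m=np.zeros((h*K,w*K),np.uint8)
    hull(c,tf(box(-17,17,-17,17,0,30),p[0],p[1],p[2],z),m,r0)
    if hole is not None:
        q=np.zeros_like(m); hull(c,tf(cyl(27,0,0),hole[0],hole[1],0,35),q,r0); m&=q
        hull(c,tf(box(-17,17,-17,17,28,30),p[0],p[1],p[2],z),m,r0)
    hull(c,tf(cyl(5,30,60),p[0],p[1],0,z),m,r0); hull(c,tf(box(-40,40,-6,6,60,88),p[0],p[1],p[2],z),m,r0)
    return soft(m)
def stand_model(c,p,roi):
    (u0,v0,w,h)=roi; m=np.zeros((h*K,w*K),np.uint8); hull(c,tf(box(-85,85,-45,45,0,35),*p[:3],0),m,np.array([u0,v0])); return soft(m)
E
python3 - <<'E'
from fit import *
C=pickle.load(open("C.pkl","rb"))
import cv2
out=[]
for n,roi in(("scene",(358,215,80,100)),("top",(215,155,90,100))):
    c=C[n];u,v,w,h=roi; im=c["color"][v:v+h,u:u+w]; hsv=cv2.cvtColor(im.clip(0,255).astype(np.uint8),cv2.COLOR_BGR2HSV)
    rb=im[...,2]/(im[...,0]+1)
    brown=(rb>1.55); grey=(rb<1.13)&(im.mean(2)>85)
    o=im.copy(); o[brown]=[0,0,255]; o[grey]=[0,255,0]; out.append(cv2.resize(np.hstack([im,o]),(400*w//80 if 0 else 720,400),interpolation=0))
cv2.imwrite("pics/seg.png",cv2.resize(np.vstack(out),(540,600)))
E
```

```text
[ WARN:0@0.990] global loadsave.cpp:1063 imwrite_ Unsupported depth image for selected encoder is fallbacked to CV_8U.
```

View pics/seg.png

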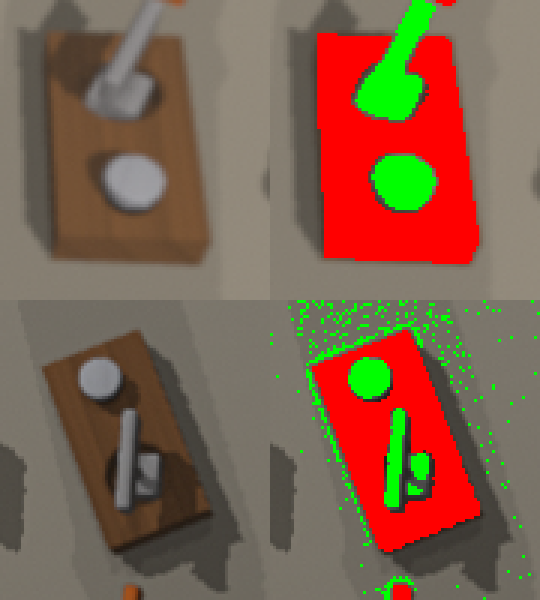

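```bash
cat > runfit.py <<'E'
from fit import *
C=pickle.load(open("C.pkl","rb"))
ROI={"scene":(350,195,95,125),"top":(215,150,90,105)}
sm={};km={}
for n in ROI:
    c=C[n];u,v,w,h=ROI[n]; im=c["color"][v:v+h,u:u+w].astype(np.float32); rb=im[...,2]/(im[...,0]+1)
    b=(rb>1.5).astype(np.uint8)
    nl,l,st,_=cv2.connectedComponentsWithStats(b); i=1+np.argmax(st[1:,4]); b=(l==i).astype(np.uint8)
    hl=cv2.convexHull(cv2.findContours(b,0,cv2.CHAIN_APPROX_NONE)[0][0]); s=np.zeros_like(b); cv2.fillConvexPoly(s,hl,1); sm[n]=s.astype(float)
    g=((rb<1.2)&(im.mean(2)>70)).astype(np.uint8); nl,l,st,ct=cv2.connectedComponentsWithStats(g)
    seed={"scene":(397,240),"top":(257,208)}[n]; i=l[seed[1]-v,seed[0]-u]; km[n]=(l==i).astype(float); print(n,"key px",km[n].sum(),i)
def iou(a,b): return np.abs(a-b).sum()/b.sum()
def fit(f,p0,names,steps):
    best=None
    for k in range(3):
        r=minimize(lambda p:sum(f(n,p) for n in names),p0,method="Nelder-Mead",options=dict(initial_simplex=[p0]+[np.array(p0)+np.eye(len(p0))[i]*steps[i]*(1,-.7,.5)[k] for i in range(len(p0))],xatol=.02,fatol=1e-5)); p0=r.x
    return r.x,r.fun
fs=lambda n,p:iou(stand_model(C[n],p,ROI[n]),sm[n])
a0=1.9
for nm in(["scene"],["top"],["scene","top"]):
    for yaw in((-0.4,0.2,)): pass
    best=min((fit(fs,[568,240,y],nm,[10,10,.2]) for y in(-.6,-.2,.3,.7)),key=lambda r:r[1]) if 0 else min((fit(fs,[568,240,y],nm,[10,10,.2]) for y in np.arange(0,3.1,.5)),key=lambda r:r[1])
    print("stand",nm,best)
ps=best[0]
# hole end: nearest robot side -> choose
d=np.array([np.cos(ps[2]),np.sin(ps[2])])
h=min((ps[:2]-35*d,ps[:2]+35*d),key=lambda q:q[0]); print("hole",h)
def fk(n,p): return iou(key_model(C[n],p,7,ROI[n],h),km[n])
for nm in(["scene"],["top"],["scene","top"]):
    best=min((fit(fk,[h[0],h[1],y],nm,[4,4,.2]) for y in np.arange(0,3.1,.5)),key=lambda r:r[1]); print("key",nm,best,np.linalg.norm(best[0][:2]-h))
pk=best[0]; np.save("key.npy",pk); np.save("hole.npy",h)
out=[]
for n in ROI:
    u,v,w,hh=ROI[n]; im=np.ascontiguousarray(cv2.resize(C[n]["color"][v:v+hh,u:u+w].clip(0,255).astype(np.uint8),None,fx=4,fy=4,interpolation=cv2.INTER_CUBIC))
    for m in(key_model(C[n],pk,7,ROI[n],h),stand_model(C[n],ps,ROI[n])):
        mm=(cv2.resize(m,None,fx=4,fy=4)>.5).astype(np.uint8); cv2.drawContours(im,cv2.findContours(mm,0,1)[0],-1,(0,255,0),1)
    out.append(cv2.copyMakeBorder(im,0,500-im.shape[0],0,0,0))
cv2.imwrite("pics/fit1.png",np.hstack(out))
E
python3 runfit.py
```

```text
scene key px 8205.0 1
top key px 163.0 3
stand ['scene'] (array([5.67172719e+02, 2.41140746e+02, 4.54878738e-01]), np.float64(0.03207948106173576))
stand ['top'] (array([5.66541052e+02, 2.39215170e+02, 4.67108890e-01]), np.float64(0.024024858528698463))
stand ['scene', 'top'] (array([5.67087763e+02, 2.40130474e+02, 4.64756794e-01]), np.float64(0.06713445692644601))
hole [535.80019189 224.44328477]
key ['scene'] (array([507.20434625, 220.84033299,   1.79692687]), np.float64(0.9377742230347349)) 28.821930007060004
key ['top'] (array([5.37262540e+02, 2.26481734e+02, 1.14730224e-01]), np.float64(1.3159509202453987)) 2.508732010963731
key ['scene', 'top'] (array([535.4919109 , 225.72534638,   3.23797455]), np.float64(2.270983669990242)) 1.3186050041336164
```

View pics/fit1.png

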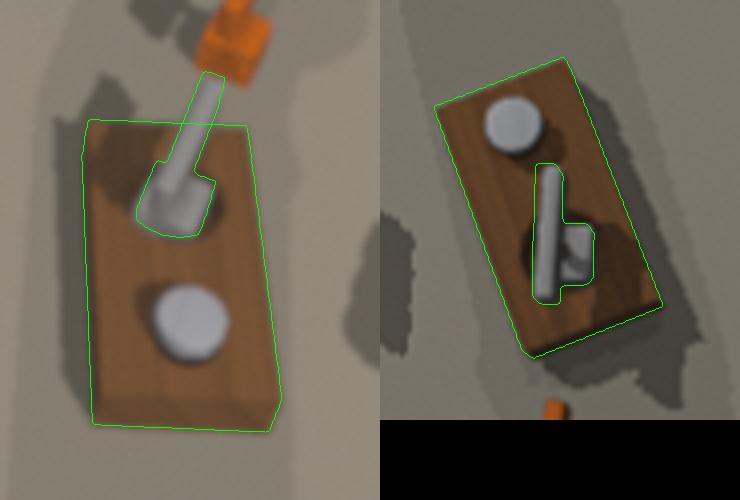

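```bash
python3 - <<'E'
s=open("runfit.py").read()
s=s.replace('g=((rb<1.2)&(im.mean(2)>70)).astype(np.uint8)','''inside=np.ones_like(b) if n=="scene" else cv2.erode(s,np.ones((3,3)))
    g=((rb<(1.14 if n=="scene" else 1.25))&(im.mean(2)>(85 if n=="scene" else 62))&(inside>0)).astype(np.uint8)
    if n=="scene": g=cv2.morphologyEx(g,cv2.MORPH_OPEN,np.ones((3,3)))''')
s=s.replace('out=[]','''out=[]
cv2.imwrite("pics/km.png",np.hstack([cv2.copyMakeBorder(cv2.resize(km[n]*255,None,fx=4,fy=4,interpolation=0),0,500-4*ROI[n][3],0,0,0) for n in ROI]))''',1)
s=s.replace("np.arange(0,3.1,.5)","np.arange(0,3.1,.75)")
open("runfit.py","w").write(s)
E
python3 runfit.py; python3 -c "
import cv2,numpy as np
a=cv2.imread('pics/fit1.png');b=cv2.imread('pics/km.png');cv2.imwrite('pics/fit2.png',cv2.resize(np.vstack([a,b]),None,fx=.6,fy=.6))"
```

```text
scene key px 427.0 1
top key px 7598.0 0
stand ['scene'] (array([5.67173425e+02, 2.41221328e+02, 4.54060473e-01]), np.float64(0.03215404115717268))
stand ['top'] (array([566.56851059, 239.22438425,   3.60907247]), np.float64(0.024024858528698463))
stand ['scene', 'top'] (array([567.01657816, 240.13436793,   3.60637718]), np.float64(0.06722226243899876))
hole [535.72944231 224.44631098]
key ['scene'] (array([539.92534987, 225.81570297,   3.21288909]), np.float64(0.10406908665105387)) 4.413714383206258
key ['top'] (array([5.35292868e+02, 2.24155474e+02, 4.07858481e-02]), np.float64(0.9536802448012635)) 0.5245790311437818
key ['scene', 'top'] (array([538.97504731, 225.46979214,   3.19872276]), np.float64(1.0643442661479385)) 3.4031552181598697[ WARN:0@13.733] global loadsave.cpp:1063 imwrite_ Unsupported depth image for selected encoder is fallbacked to CV_8U.
```

View pics/fit2.png

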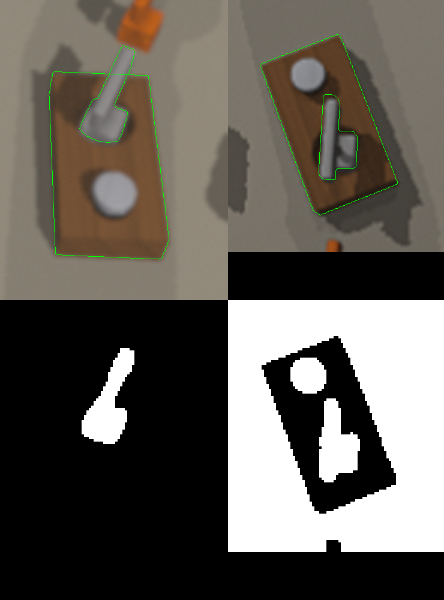

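```bash
sed -i 's/np.ones((3,3))); nl,l/np.ones((3,3)))\n    nl,l/' runfit.py
python3 runfit.py; python3 -c "
import cv2,numpy as np
a=cv2.imread('pics/fit1.png');b=cv2.imread('pics/km.png');cv2.imwrite('pics/fit3.png',cv2.resize(np.vstack([a,b]),None,fx=.6,fy=.6))"
```

```text
scene key px 427.0 1
top key px 175.0 2
stand ['scene'] (array([5.67173425e+02, 2.41221328e+02, 4.54060473e-01]), np.float64(0.03215404115717268))
stand ['top'] (array([566.56851059, 239.22438425,   3.60907247]), np.float64(0.024024858528698463))
stand ['scene', 'top'] (array([567.01657816, 240.13436793,   3.60637718]), np.float64(0.06722226243899876))
hole [535.72944231 224.44631098]
key ['scene'] (array([539.92534987, 225.81570297,   3.21288909]), np.float64(0.10406908665105387)) 4.413714383206258
key ['top'] (array([5.36377807e+02, 2.25240634e+02, 7.76464011e-02]), np.float64(1.17)) 1.025341632313138
key ['scene', 'top'] (array([538.18781625, 225.80704312,   3.21315743]), np.float64(1.2908665105386417)) 2.8098388492344046[ WARN:0@11.387] global loadsave.cpp:1063 imwrite_ Unsupported depth image for selected encoder is fallbacked to CV_8U.
```

View pics/fit3.png

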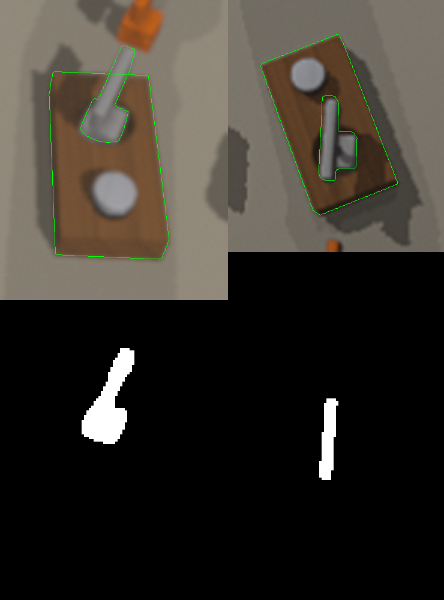

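```bash
python3 - <<'E'
s=open("runfit.py").read()
s=s.replace("km[n]=(l==i).astype(float);","""km[n]=np.isin(l,[j for j in range(1,nl) if st[j,4]>8 and np.hypot(ct[j][0]+u-(400 if n=="scene" else 260),ct[j][1]+v-(235 if n=="scene" else 210))<14]).astype(float)
    km[n]=cv2.morphologyEx(km[n],cv2.MORPH_CLOSE,np.ones((3,3))) if n=="top" else km[n]
    print(end="");""")
open("runfit.py","w").write(s)
E
python3 runfit.py; python3 -c "
import cv2,numpy as np
a=cv2.imread('pics/fit1.png');b=cv2.imread('pics/km.png');cv2.imwrite('pics/fit4.png',cv2.resize(np.vstack([a,b]),None,fx=.6,fy=.6))"
```

```text
scene key px 427.0 1
top key px 284.0 2
stand ['scene'] (array([5.67173425e+02, 2.41221328e+02, 4.54060473e-01]), np.float64(0.03215404115717268))
stand ['top'] (array([566.56851059, 239.22438425,   3.60907247]), np.float64(0.024024858528698463))
stand ['scene', 'top'] (array([567.01657816, 240.13436793,   3.60637718]), np.float64(0.06722226243899876))
hole [535.72944231 224.44631098]
key ['scene'] (array([539.92534987, 225.81570297,   3.21288909]), np.float64(0.10406908665105387)) 4.413714383206258
key ['top'] (array([5.36421641e+02, 2.25083707e+02, 7.25964823e-02]), np.float64(0.33846830985915494)) 0.9409640514895569
key ['scene', 'top'] (array([5.38288941e+02, 2.25691447e+02, 7.01876406e-02]), np.float64(0.45469950852656926)) 2.8462953125542008[ WARN:0@13.923] global loadsave.cpp:1063 imwrite_ Unsupported depth image for selected encoder is fallbacked to CV_8U.
```

View pics/fit4.png

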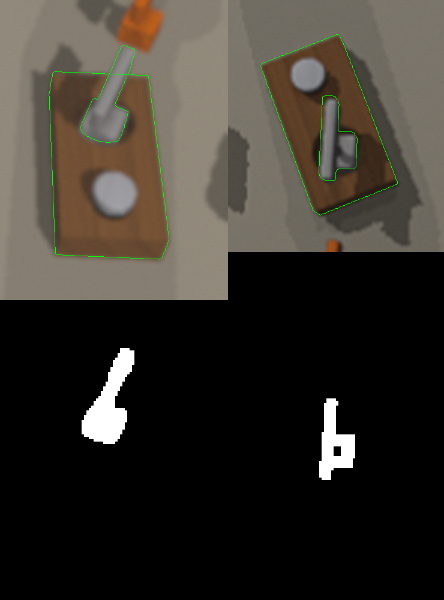

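Key is at about (538,225.5), yaw 0.07, inside the hole at (535.7,224.4). Next is the plug.

```bash
cat > plug.py <<'E'
from fit import *
C=pickle.load(open("C.pkl","rb"))
ROI={"scene":(184,138,40,40),"top":(446,197,40,40)}
dm={}
for n in ROI:
    c=C[n];u,v,w,h=ROI[n]; im=c["color"][v:v+h,u:u+w].astype(np.float32)
    g=(im.mean(2)<(82 if n=="scene" else 66)).astype(np.uint8); nl,l,st,ct=cv2.connectedComponentsWithStats(g); i=l[{"scene":(21,22),"top":(20,22)}[n][::-1]]; dm[n]=(l==i).astype(float); print(n,i,dm[n].sum())
def model(c,p,roi):
    (u0,v0,w,h)=roi; r0=np.array([u0,v0]); m=np.zeros((h*K,w*K),np.uint8)
    hull(c,tf(cyl(20,0,6),p[0],p[1],0,62),m,r0); hull(c,tf(box(-9.5,9.5,-9.5,9.5,6,21),p[0],p[1],p[2],62),m,r0)
    hull(c,tf(np.vstack([box(-9.5,9.5,-9.5,9.5,20,21),box(-6.5,6.5,-6.5,6.5,23,24)]),p[0],p[1],p[2],62),m,r0); return soft(m)
def fit(p0,names):
    for k in range(3):
        r=minimize(lambda p:sum(np.abs(model(C[n],p,ROI[n])-dm[n]).sum()/dm[n].sum() for n in names),p0,method="Nelder-Mead",options=dict(initial_simplex=[p0]+[np.array(p0)+np.eye(3)[i]*[5,5,.2][i]*(1,-.7,.5)[k] for i in range(3)],xatol=.02,fatol=1e-5)); p0=r.x
    return r.x,r.fun
for nm in(["scene"],["top"],["scene","top"]):
    for y in(0.2,.6,1.0,1.4):
        r=fit([553,-277,y],nm); print(nm,r[0].round(2),round(r[1],3))
        if nm==["scene","top"] and (y==.2 or r[1]<best[1]): best=r
p=best[0]; print(p); np.save("plug.npy",p)
rows=[]
for yaw in(None,p[2]):
  ims=[]
  for n in ROI:
    u,v,w,h=ROI[n];k=7; im=cv2.resize(np.clip((C[n]["color"][v:v+h,u:u+w]-15)*2.2,0,255).astype(np.uint8),None,fx=k,fy=k,interpolation=cv2.INTER_CUBIC)
    if yaw is not None:
      def poly(P): cv2.polylines(im,[np.round(((proj(C[n],tf(np.array(P,float),p[0],p[1],yaw,62))-[u,v]+.5)*k-.5)).astype(int)],True,(0,255,0),1)
      sq=lambda a,z:[[a,a,z],[-a,a,z],[-a,-a,z],[a,-a,z]]
      poly(sq(9.5,6));poly(sq(9.5,21));poly(sq(6.5,24));t=np.linspace(0,6.28,40);poly([[20*np.cos(a),20*np.sin(a),6] for a in t])
    ims.append(im)
  rows.append(np.hstack(ims))
cv2.imwrite("pics/plugfit.png",np.vstack(rows))
E
python3 plug.py
```

```text
scene 1 127.0
top 4 201.0
['scene'] [ 5.5169e+02 -2.7835e+02  3.6000e-01] 0.51
['scene'] [ 551.83 -278.41    0.83] 0.513
['scene'] [ 551.63 -278.4     1.22] 0.512
['scene'] [ 552.94 -278.46    1.61] 0.512
['top'] [ 5.5167e+02 -2.8177e+02  3.7000e-01] 0.138
['top'] [ 551.67 -281.77    0.77] 0.138
['top'] [ 551.67 -281.77    1.17] 0.138
['top'] [ 551.68 -281.8     1.57] 0.138
['scene', 'top'] [ 5.5124e+02 -2.8121e+02  3.6000e-01] 0.653
['scene', 'top'] [ 551.96 -280.72    0.88] 0.651
['scene', 'top'] [ 551.6  -280.49    1.33] 0.652
['scene', 'top'] [ 551.54 -281.04    1.57] 0.652
[ 551.96123239 -280.71953394    0.88146668]
```

View pics/plugfit.png

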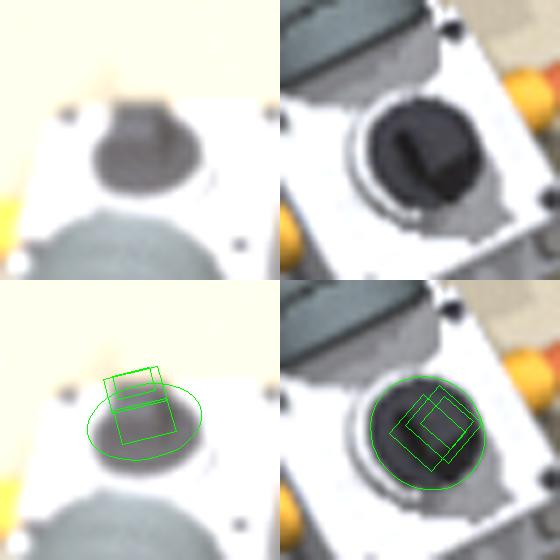

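```bash
python3 - <<'E'
import pickle,numpy as np
C=pickle.load(open("C.pkl","rb"))
print(C["scene"]["color"].mean(2)[150:168,192:218].astype(int))
E
sed -i 's/(82 if n=="scene" else 66)/(115 if n=="scene" else 70)/' plug.py; python3 plug.py
```

```text
[[136 135 135 133 129 126 125 124 125 130 132 133 133 134 133 134 135 135
  135 135 136 136 136 135 135 136]
 [135 134 132 131 128 125 124 123 119 120 122 123 122 122 122 124 132 135
  136 136 134 135 136 136 136 136]
 [129 126 122 126 129 128 126 118 106 102 101 102 102 101 102 108 123 136
  140 141 140 140 140 140 140 141]
 [118 107 109 123 135 139 136 118  96  82  81  81  81  79  78  87 111 133
  143 148 150 150 150 150 150 150]
 [111  95 101 124 144 151 144 119  91  75  72  73  73  70  67  72  92 118
  136 148 155 158 157 158 157 158]
 [124 112 114 135 151 155 144 117  88  76  75  76  75  72  66  62  72  91
  111 132 149 157 159 159 159 159]
 [144 139 141 149 155 151 134 107  83  76  78  77  77  74  65  59  61  71
   85 109 135 152 157 159 158 160]
 [156 155 155 156 153 137 114  89  77  74  73  74  74  71  64  58  59  65
   72  88 117 143 156 159 159 158]
 [157 159 158 156 143 118  91  74  69  69  68  68  68  67  64  59  61  66
   68  76 102 134 153 158 159 159]
 [158 159 159 152 134 103  78  67  66  67  66  66  67  66  63  61  63  67
   70  73  95 130 148 155 159 159]
 [158 158 
[... 821 characters left out ...]
3 142
  138 135 139 145 154 158 158 159]]
scene 2 175.0
top 3 209.0
['scene'] [ 5.5411e+02 -2.7874e+02  5.0000e-01] 0.111
['scene'] [ 5.5470e+02 -2.7819e+02  5.2000e-01] 0.108
['scene'] [ 5.5412e+02 -2.7874e+02  5.2000e-01] 0.11
['scene'] [ 554.8  -278.19    2.09] 0.109
['top'] [ 5.5142e+02 -2.8139e+02  3.8000e-01] 0.136
['top'] [ 551.42 -281.39    0.78] 0.136
['top'] [ 551.69 -281.8     1.09] 0.138
['top'] [ 551.42 -281.39    1.66] 0.136
['scene', 'top'] [ 5.5257e+02 -2.8014e+02  3.9000e-01] 0.327
['scene', 'top'] [ 552.63 -279.98    0.68] 0.327
['scene', 'top'] [ 552.23 -280.45    0.98] 0.337
['scene', 'top'] [ 552.57 -280.14    1.68] 0.329
[ 5.52565021e+02 -2.80137094e+02  3.87725668e-01]
```

View pics/plugfit.png

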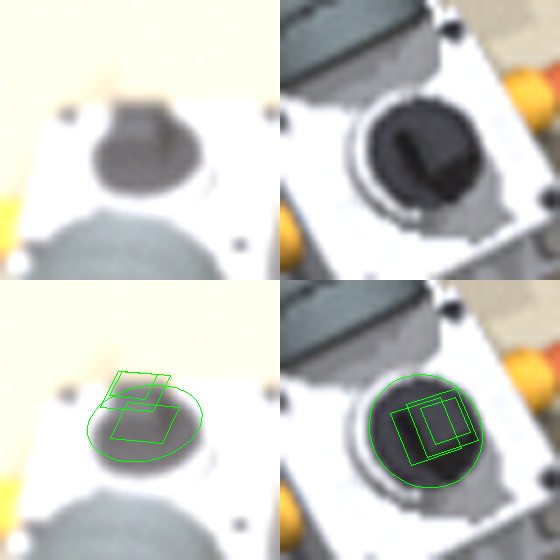

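```bash
cat > ov.py <<'E'
from fit import *
C=pickle.load(open("C.pkl","rb"))
rows=[]
cen={"scene":(554.5,-278.4),"top":(551.5,-281.5)}
for n,(u,v,w,h),lo,hi in(("top",(454,206,26,26),22,62),("scene",(190,146,30,26),52,110)):
  ims=[];k=10
  for yaw in(None,.4,.52,.64):
    im=cv2.resize(np.clip((C[n]["color"][v:v+h,u:u+26]-lo)*255/(hi-lo),0,255).astype(np.uint8),None,fx=k,fy=k,interpolation=cv2.INTER_CUBIC)
    if yaw:
      def poly(P): cv2.polylines(im,[np.round(((proj(C[n],tf(np.array(P,float),*cen[n],yaw,62))-[u,v]+.5)*k-.5)).astype(int)],True,(0,255,0),1)
      sq=lambda a,z:[[a,a,z],[-a,a,z],[-a,-a,z],[a,-a,z]]
      poly(sq(9.5,6));poly(sq(9.5,21));poly(sq(6.5,24))
    ims.append(im)
  rows.append(np.hstack(ims))
cv2.imwrite("pics/ov.png",cv2.resize(np.vstack(rows),(800,400)))
E
python3 ov.py
```

```text
(no output)
```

View pics/ov.png

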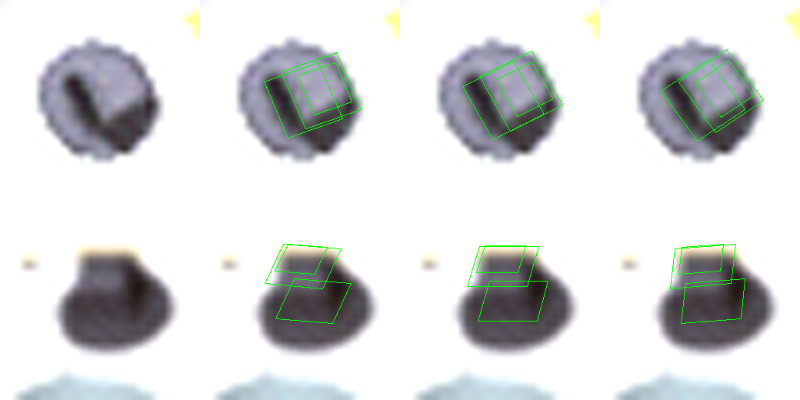

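Plug is at about (553,−280), head yaw about 0.52 mod π/2, which agrees in both views. Before moving I'll check the wrist range for each yaw option.

```bash
cat >> h.py <<'E'
from scipy.spatial.transform import Rotation as Ro
def quat(th):
    c,s=np.cos(th),np.sin(th); R=np.array([[0,-s,c],[0,c,s],[-1,0,0]],float); q=Ro.from_matrix(R).as_quat(); return [q[3],q[0],q[1],q[2]]
E
python3 - <<'E'
from rig import manip
from h import *
for nm,p,th in[("key",(537.5,225.5,73),.07),("key",(537.5,225.5,73),.07+np.pi),("key",(537.5,225.5,73),.07-np.pi)]+[("plug",(553,-280,142),.52+k*np.pi/2) for k in range(-2,3)]:
    q=manip.inverse_kinematics(p,quat(th)); print(nm,round(th,2),None if q is None else np.round(q,3))
s=manip.read_state(); q=s["tool_rot"]; print(Ro.from_quat([q[1],q[2],q[3],q[0]]).as_matrix().round(3))
E
```

```text
key 0.07 [ 0.206  0.478  1.661 -0.     1.002 -1.435]
key 3.21 [ 0.206  0.478  1.661 -0.     1.002  1.707]
key -3.07 [ 0.206  0.478  1.661 -0.     1.002  1.707]
plug -2.62 [-0.648  0.46   1.494 -0.     1.187  0.402]
plug -1.05 [-0.648  0.46   1.494 -0.     1.187 -1.168]
plug 0.52 [-0.648  0.46   1.494 -0.     1.187 -2.739]
plug 2.09 [-0.648  0.46   1.494 -0.     1.187  1.973]
plug 3.66 [-0.648  0.46   1.494 -0.     1.187  0.402]
[[ 0.     0.335 -0.942]
 [-0.    -0.942 -0.335]
 [-1.     0.    -0.   ]]
```

```bash
python3 - <<'E'
from rig import manip,cams
from h import *
import cv2
p=lambda l:(lambda s:print(l,round(s["time_s"],2),s["position"].round(1),s["contact_force"].round(1),s["ft_torque"].round(3),round(s["finger_gap"],3),s["q"].round(3)))(manip.read_state())
manip.movep([537.8,225.4,200],quat(.07)); p("above")
manip.move_l([537.8,225.4,110],200); p("mid")
manip.move_l([537.8,225.4,73],100); p("down")
for n in("scene","top"):
    c=cams.camera(n); u,v=(360,190) if n=="scene" else (220,160); cv2.imwrite(f"pics/{n}_g.png",cv2.resize(c["color"][v:v+100,u:u+100],None,fx=4,fy=4,interpolation=cv2.INTER_CUBIC))
manip.command_gripper(0,60); p("closed")
E
python3 -c "
import cv2,numpy as np;cv2.imwrite('pics/g.png',np.hstack([cv2.imread('pics/scene_g.png'),cv2.imread('pics/top_g.png')]))"
```

```text
above 5.4 [538.2 224.6 200. ] [-0.4  0.2  0.3] [0.027 0.001 0.034] 1.002 [ 0.204  0.348  1.516 -0.     1.277 -1.435]
mid 6.0 [538.4 225.2 110.6] [-0.  -0.9  0. ] [ 0.002 -0.009  0.054] 0.996 [ 0.205  0.434  1.624 -0.     1.082 -1.435]
down 6.52 [538.3 225.5  73.7] [-0.3 -0.1 -0. ] [0.011 0.033 0.019] 1.001 [ 0.206  0.478  1.66   0.     1.003 -1.435]
closed 7.28 [537.8 225.4  73. ] [-0.4 -0.3  0. ] [0.029 0.084 0.031] 0.13 [ 0.206  0.478  1.661  0.     1.003 -1.435]
```

View pics/g.png

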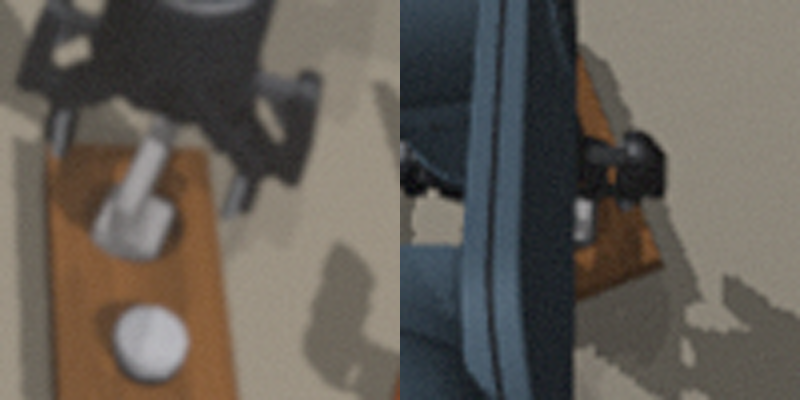

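Jaws stopped at about 11 mm, which matches the 12 mm bar. Now I'll squeeze, lift and check.

```bash
cat >> h.py <<'E'
def show(l,manip):
    s=manip.read_state(); print(l,round(s["time_s"],2),s["position"].round(1),s["contact_force"].round(1),s["ft_torque"].round(3),round(s["finger_gap"],3),s["q"].round(3)); return s
E
python3 - <<'E'
from rig import manip,cams
from h import *
import cv2
manip.command_gripper(0,110); show("sq",manip)
manip.move_l([537.8,225.4,140],120); show("lift1",manip)
manip.move_l([537.8,225.4,215],200); show("lift2",manip)
manip.movep([553,-280,190],quat(.52-np.pi/2)); manip.hold(.3); show("above plug",manip)
for n in("scene","top"):
    fr=[cams.camera(n)["color"].astype(float) for _ in range(3)]; c=np.mean(fr,0); np.save(f"{n}_ap.npy",c); u,v=(155,90) if n=="scene" else (416,160); cv2.imwrite(f"pics/{n}_p.png",cv2.resize(c[v:v+100,u:u+100],None,fx=4,fy=4,interpolation=cv2.INTER_CUBIC))
E
python3 -c "
import cv2,numpy as np;cv2.imwrite('pics/p.png',np.hstack([cv2.imread('pics/scene_p.png'),cv2.imread('pics/top_p.png')]))"
```

```text
sq 7.5 [537.9 225.4  73.1] [ 0.8 -0.4  2.4] [ 0.042  0.082 -0.038] 0.125 [ 0.206  0.478  1.661 -0.     1.003 -1.435]
lift1 8.21 [537.1 225.2 139.1] [-0.7 -0.1 -3.1] [ 0.008  0.028 -0.037] 0.122 [ 0.206  0.403  1.595 -0.     1.146 -1.435]
lift2 8.73 [537.1 225.2 213.7] [-1.2 -0.1 -4.3] [ 0.029  0.    -0.022] 0.118 [ 0.206  0.337  1.497 -0.     1.309 -1.435]
above plug 10.87 [ 553.3 -279.3  190.1] [-0.4  0.8 -3.9] [0.025 0.005 0.042] 0.122 [-0.647  0.419  1.434  0.     1.288 -1.168][ WARN:0@11.533] global loadsave.cpp:1063 imwrite_ Unsupported depth image for selected encoder is fallbacked to CV_8U.
```

View pics/p.png

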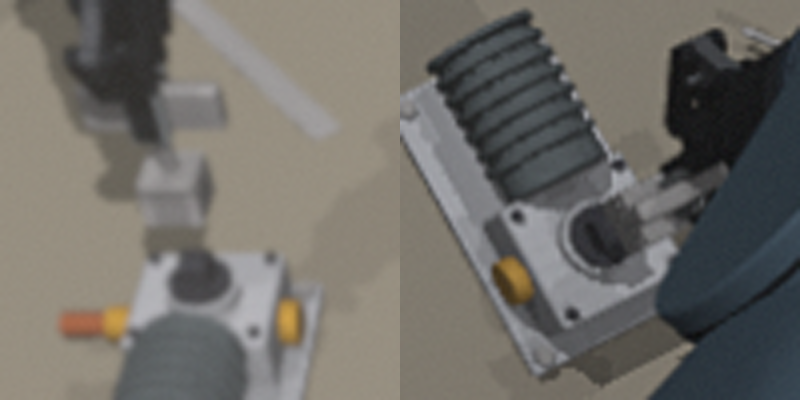

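```bash
cat > ov2.py <<'E'
from fit import *
C=pickle.load(open("C.pkl","rb"))
th=.52-np.pi/2; rows=[]
bias={"scene":(1.5,1.6),"top":(-1.5,-1.5)}
for n,(u,v) in(("scene",(180,110)),("top",(458,190))):
  ims=[];k=6
  for o in(None,-3,0,3):
    im=cv2.resize(np.clip(np.load(f"{n}_ap.npy")[v:v+45,u:u+33]*1.3,0,255).astype(np.uint8),None,fx=k,fy=k,interpolation=cv2.INTER_CUBIC)
    if o is not None:
      x,y=553+bias[n][0]+o*np.cos(th),-280+bias[n][1]+o*np.sin(th)
      def poly(P): cv2.polylines(im,[np.round(((proj(C[n],tf(np.array(P,float),x,y,th,124))-[u,v]+.5)*k-.5)).astype(int)],True,(0,255,0),1)
      sq=lambda a,z:[[a,a,z],[-a,a,z],[-a,-a,z],[a,-a,z]]
      poly(sq(17,0));poly(sq(17,30)); poly([[40,6,88],[-40,6,88],[-40,-6,88],[40,-6,88]])
    ims.append(im)
  rows.append(np.hstack(ims))
cv2.imwrite("pics/ov2.png",np.vstack(rows))
E
python3 ov2.py
```

View pics/ov2.png

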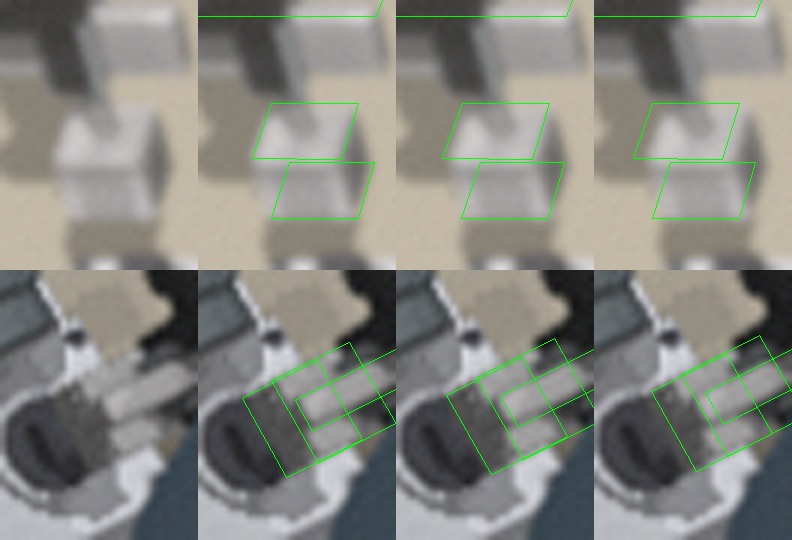

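Overlay matches the held key within about 1 mm. I'll lower it in steps and watch the force.

Run:
```python
from rig import manip
from h import *
s0=np.mean([manip.read_state()["contact_force"] for _ in range(1)],0)
manip.move_l([553,-280,154],100); manip.hold(.1); b=show("at154",manip)
z=154
while z>133.9:
    z-=1.5; manip.move_l([553,-280,z],40); s=manip.read_state(); f=s["contact_force"]-b["contact_force"]; print(z,s["position"].round(1),f.round(1),s["ft_torque"].round(2),round(s["time_s"],2))
    if np.abs(f).max()>15: break
```

```text
at154 11.78 [ 553.4 -280.4  154.8] [ 0.5  0.5 -4.5] [-0.016  0.013 -0.002] 0.123 [-0.648  0.449  1.479 -0.     1.213 -1.168]
152.5 [ 553.1 -280.1  152.8] [ 0.2 -1.4  0.3] [-0.01  0.02 -0.02] 12.03
151.0 [ 552.9 -279.9  150.9] [-0.1 -1.   1.6] [ 0.03 -0.    0.02] 12.28
149.5 [ 553.  -280.   149.4] [-1.2 -1.1  1.9] [-0.02 -0.08 -0.01] 12.53
148.0 [ 553.2 -280.1  148. ] [ 0.  -1.7  0.1] [-0.1  -0.28 -0.02] 12.78
146.5 [ 553.2 -280.1  146.4] [ 1.5 -1.4  0.2] [-0.11 -0.38 -0.04] 13.03
145.0 [ 553.2 -280.1  144.9] [ 1.2 -1.3 -0.6] [-0.18 -0.45 -0.  ] 13.28
143.5 [ 553.1 -280.   143.5] [ 1.4 -2.3  0.9] [-0.2  -0.48  0.02] 13.53
142.0 [ 553.1 -280.1  141.9] [ 2.3 -0.6  1.8] [-0.2  -0.53 -0.  ] 13.78
140.5 [ 553.1 -280.   140.4] [ 1.6 -0.9  0.8] [-0.18 -0.59  0.04] 14.03
139.0 [ 553.1 -280.   138.9] [ 1.6 -0.7  1.4] [-0.22 -0.58 -0.03] 14.28
137.5 [ 553.1 -280.   137.4] [ 1.8 -1.2  1.5] [-0.21 -0.57 -0.09] 14.53
136.0 [ 553.1 -280.   135.9] [ 2.2 -1.   1.2] [-0.18 -0.64 -0.05] 14.78
134.5 [ 553.1 -280.   134.4] [ 2.7 -1.8  1.2] [-0.23 -0.71  0.03] 15.03
133.0 [ 553.2 -280.2  133.9] [ 0.3 -1.1  9. ] [ 0.04 -0.32 -0.03] 15.28
```

Seated: contact at TCP z 133.9 against an expected 134, with about 9 N and only light side forces. Now turning clockwise in small steps, averaging the torque.

```bash
cat > turn.py <<'E'
from rig import manip
from h import *
def tq(n=5):
    v=[]
    for _ in range(n): manip.hold(.02); s=manip.read_state(); v.append(np.r_[s["contact_force"],s["ft_torque"]])
    return np.mean(v,0)
E
python3 - <<'E'
from turn import *
b=tq(10); print("base",b.round(3)); np.save("base.npy",b)
q0=np.array(manip.inverse_kinematics([553,-280,133.3],quat(.52-np.pi/2))); a=0;t0=manip.read_state()["time_s"]
print(q0.round(3))
for i in range(8):
    a+=0.05; q=q0.copy(); q[5]+=a; manip.move_joints(q); v=tq(3); print(round(a,2),v.round(2),round(manip.read_state()["time_s"]-t0,2), manip.read_state()["q"][5].round(3))
    if abs(v[5]-b[5])>.3: break
E
```

```text
base [ 0.993 -0.015  5.352  0.038 -0.276 -0.007]
[-0.648  0.469  1.504 -0.     1.169 -1.168]
0.05 [ 0.8  -0.04  5.66  0.05 -0.26 -0.08] 0.3 -1.12
0.1 [ 0.71 -0.03  6.09  0.09 -0.29 -0.04] 0.6 -1.07
0.15 [ 1.18 -0.04  5.87  0.05 -0.26 -0.02] 0.9 -1.02
0.2 [ 0.71  0.44  5.85  0.04 -0.24 -0.03] 1.2 -0.97
0.25 [ 0.93  0.72  6.31  0.06 -0.24 -0.03] 1.5 -0.92
0.3 [ 0.74  0.62  6.08  0.12 -0.23 -0.04] 1.8 -0.87
0.35 [ 0.77  0.81  6.28  0.1  -0.22 -0.04] 2.1 -0.82
0.4 [ 0.97  1.23  5.9   0.14 -0.19 -0.03] 2.4 -0.77
```

Run:
```python
from turn import *
s=manip.read_state(); q=s["tool_rot"]; R=Ro.from_quat([q[1],q[2],q[3],q[0]]).as_matrix(); print("theta",np.arctan2(R[1,2],R[0,2]),s["time_s"])
V=[]
for _ in range(15): manip.hold(.01); s=manip.read_state(); V.append(s["ft_torque"][2])
print(np.round(V,3),np.mean(V),np.std(V))
```

```text
theta -1.4492340989343282 17.8417
[-0.038 -0.013 -0.024 -0.061 -0.075 -0.079 -0.046 -0.043 -0.053 -0.05
 -0.063 -0.038 -0.027 -0.064 -0.03 ] -0.04691915335779706 0.018527072521894897
```

Run:
```python
from turn import *
q0=np.array(manip.inverse_kinematics([553,-280,133.3],quat(.52-np.pi/2))); a=0.4
while a<3.6:
    T=None
    a+=0.07; q=q0.copy(); q[5]+=a; manip.move_joints(q); v=tq(3); t=v[5]+.005
    print(round(a,2),v[[0,1,2,5]].round(2),round(manip.read_state()["time_s"],2))
    if abs(t)>.085:
        v=tq(6); print("chk",v[5].round(3))
        if abs(v[5]+.005)>.085: break
    if np.abs(v[:2]).max()>15: print("lat");break
```

```text
0.47 [ 0.29  0.89  5.91 -0.02] 18.27
0.54 [ 0.76  0.7   6.35 -0.  ] 18.57
0.61 [ 0.4   1.2   6.29 -0.03] 18.87
0.68 [ 0.4   0.85  6.44 -0.05] 19.17
0.75 [ 0.24  1.14  6.82 -0.03] 19.47
0.82 [ 0.32  1.49  6.53 -0.04] 19.77
0.89 [ 1.03  0.78  5.99 -0.02] 20.07
0.96 [ 1.2   0.78  6.1  -0.05] 20.37
1.03 [ 1.07 -0.37  4.96 -0.08] 20.67
1.1 [ 1.36 -1.02  5.78 -0.02] 20.97
1.17 [ 0.43 -1.15  5.72  0.12] 21.27
chk 0.137
```

Torque has stepped up to +0.13, so the thread is binding. Finer steps now.

Run:
```python
from turn import *
q0=np.array(manip.inverse_kinematics([553,-280,133.3],quat(.52-np.pi/2))); a=1.17
for i in range(14):
    a+=0.02; q=q0.copy(); q[5]+=a; manip.move_joints(q); v=tq(6)
    print(round(a,2),v.round(3),round(manip.read_state()["time_s"],2),manip.read_state()["q"][5].round(4))
    if v[5]>.31 or np.abs(v[:2]).max()>15: break
```

```text
1.19 [ 0.938 -0.83   5.519 -0.191 -0.225  0.251] 21.72 0.019
1.21 [ 1.099 -0.951  5.434 -0.189 -0.229  0.31 ] 22.07 0.0389
1.23 [ 0.811 -1.078  5.088 -0.196 -0.201  0.314] 22.42 0.0589
```

Run:
```python
from turn import *
q0=np.array(manip.inverse_kinematics([553,-280,133.3],quat(.52-np.pi/2))); a=1.23
v=tq(10); print("again",v[5].round(3))
for i in range(8):
    a+=0.015; q=q0.copy(); q[5]+=a; manip.move_joints(q); v=tq(8)
    print(round(a,3),v.round(3),round(manip.read_state()["time_s"],2))
    if v[5]>.385 or np.abs(v[:2]).max()>15: break
```

```text
again 0.329
1.245 [ 0.734 -0.951  5.463 -0.174 -0.183  0.376] 22.97
1.26 [ 0.549 -0.766  5.264 -0.181 -0.185  0.379] 23.35
1.275 [ 0.778 -0.843  5.75  -0.175 -0.178  0.416] 23.73
```

Torque is at 0.42 N·m with the expected slope, so I'll stop there. Back off within the turning play, then lift off.

Run:
```python
from turn import *
q0=np.array(manip.inverse_kinematics([553,-280,133.3],quat(.52-np.pi/2))); a=1.275
for d in(.06,.10,.14):
    q=q0.copy(); q[5]+=a-d; manip.move_joints(q); v=tq(5); print(d,v.round(3))
th=.52-np.pi/2-a+.14
for z in(138,146,156,175,215): 
    manip.move_l([553,-280,z],60 if z<160 else 150); s=show(z,manip)
print(tq(8).round(3), th)
from rig import cams
import cv2
ims=[]
for n in("scene","top"):
    c=cams.camera(n)["color"]; u,v=(155,90) if n=="scene" else (416,160); ims.append(cv2.resize(c[v:v+100,u:u+100],None,fx=4,fy=4,interpolation=cv2.INTER_CUBIC))
cv2.imwrite("pics/off.png",np.hstack(ims))
```

```text
0.06 [ 0.795 -1.047  5.39  -0.166 -0.162  0.042]
0.1 [ 1.151 -1.151  5.62  -0.199 -0.203  0.045]
0.14 [ 0.915 -1.031  4.889 -0.207 -0.262  0.016]
138 24.98 [ 552.9 -280.3  137.7] [ 2.3 -2.  -1. ] [-0.516 -0.545  0.047] 0.125 [-0.649  0.465  1.499 -0.     1.178 -0.034]
146 25.27 [ 552.8 -279.9  145.8] [ 1.5 -2.2 -2.7] [-0.399 -0.449  0.014] 0.125 [-0.648  0.457  1.49  -0.     1.196 -0.034]
156 25.58 [ 552.4 -279.5  156. ] [ 0.2  0.4 -3.8] [ 0.025 -0.003 -0.019] 0.125 [-0.648  0.447  1.478 -0.     1.218 -0.033]
175 25.86 [ 553.3 -280.2  175.6] [-0.7 -0.  -3.2] [ 0.011 -0.021 -0.024] 0.126 [-0.648  0.431  1.454  0.     1.256 -0.033]
215 26.27 [ 552.9 -279.9  214.5] [-0.7  0.1 -4.3] [-0.011 -0.001  0.055] 0.125 [-0.648  0.402  1.4    0.     1.34  -0.033]
[-0.048 -0.044 -3.844 -0.007  0.012 -0.005] -2.1857963267948963
```

View pics/off.png

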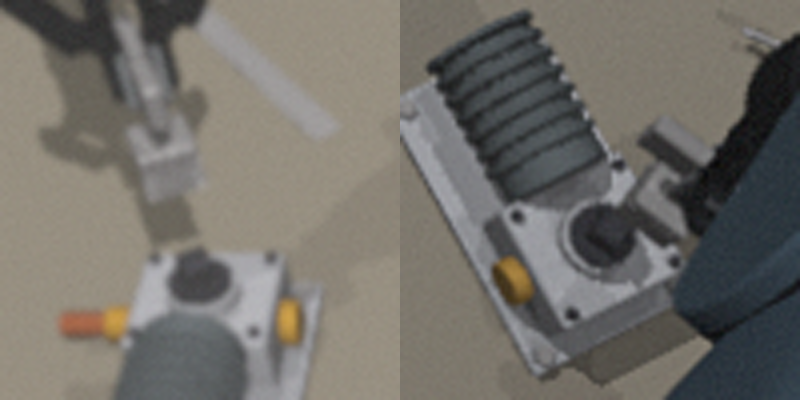

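Key is off (free-air torque offset −0.005, so the peak of about 0.42 stands) and the plug is visibly turned. Now back to the stand.

Run:
```python
from turn import *
manip.movep([537.2,225.1,215],quat(.07)); manip.move_l([537.2,225.1,112],150); manip.hold(.15); b=tq(4); show("pre",manip)
z=112
while z>73.1:
    z=max(z-(3 if z>77 else 1),72.5); manip.move_l([537.2,225.1,z],60); s=manip.read_state(); f=s["contact_force"]-b[:3]
    if z<80 or np.abs(f).max()>4: print(z,s["position"].round(1),f.round(1),s["ft_torque"].round(2))
    if f[2]>6 or np.abs(f).max()>12: break
show("end",manip)
```

```text
pre 29.39 [537.9 225.3 113.2] [ 1.2  1.1 -4.5] [-0.007  0.023 -0.   ] 0.123 [ 0.205  0.43   1.624  0.     1.085 -1.435]
79 [537.  225.   78.7] [-0.6 -0.5  1.6] [ 0.02 -0.04 -0.01]
76 [537.  225.   75.7] [-1.1 -0.5  0.9] [-0.02 -0.07 -0.02]
75 [537.2 225.1  75. ] [-0.8 -0.5  0.3] [-0.04  0.   -0.01]
74 [537.1 225.1  73.9] [-0.8 -0.2  0.1] [-0.05 -0.01 -0.02]
73 [537.4 225.1  73.2] [ 0.  -0.9  1.7] [-0.02  0.04 -0.02]
end 33.14 [537.4 225.1  73.2] [ 0.2 -0.4 -1.9] [-0.022  0.039 -0.023] 0.12 [ 0.205  0.477  1.662 -0.     1.002 -1.435]
```

Run:
```python
from turn import *
from rig import cams
import cv2
manip.move_l([537.2,225.1,72.7],30); show("x",manip)
manip.command_gripper(0.5,20); manip.command_gripper(1.0); show("open",manip)
manip.move_l([537.2,225.1,120],80); manip.move_l([537.2,225.1,230],200)
manip.move_joints([-1.432,.259,1.535,0,1.348,-.203]); show("home",manip)
ims=[]
for n in("scene","top"):
    c=cams.camera(n)["color"]; cv2.imwrite(f"pics/{n}_f.png",c)
    for (u,v) in([(360,190),(155,120)] if n=="scene" else [(210,150),(416,160)]): ims.append(cv2.resize(c[v:v+100,u:u+100],None,fx=3,fy=3,interpolation=cv2.INTER_CUBIC))
cv2.imwrite("pics/fin.png",np.vstack([np.hstack(ims[:2]),np.hstack(ims[2:])]))
```

```text
x 33.39 [537.5 225.1  73.2] [-0.2 -0.5  2. ] [0.024 0.174 0.059] 0.121 [ 0.205  0.477  1.662 -0.     1.001 -1.435]
open 34.3 [537.2 225.1  72.7] [ 0.7 -0.2  0.6] [-0.043 -0.007  0.041] 1.001 [ 0.205  0.478  1.663  0.     1.001 -1.435]
home 38.63 [ 185.  -517.9  242.1] [ 0.  -0.5  0.2] [-0.016  0.013  0.009] 0.997 [-1.431  0.259  1.535  0.     1.348 -0.203]
```

View pics/fin.png

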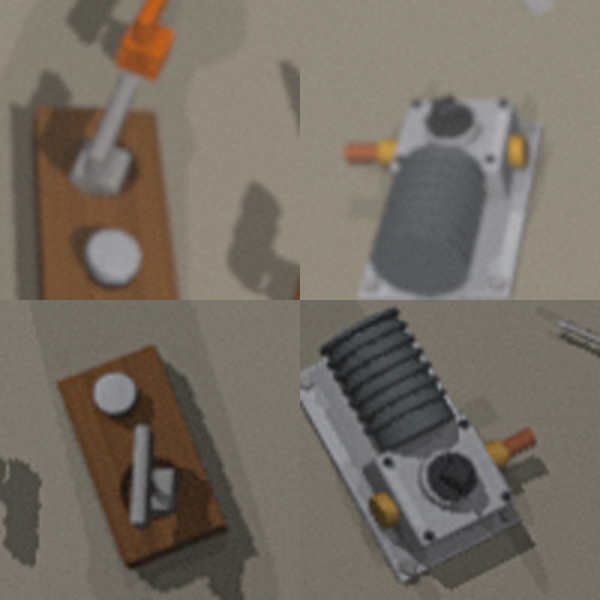

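View pics/top_f.png

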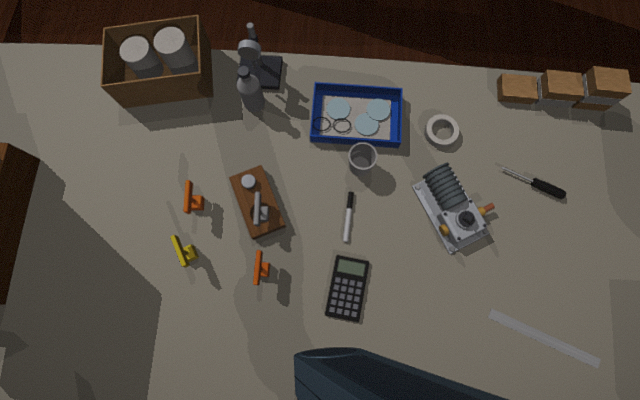

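The key stands upright in its hole, with its bar at top (257,208) as it was at the start. The plug head is turned and nothing else has moved. Handing in.

Run:
```python
from rig import manip
print(manip.finish_job())
```

```text
the job is handed in; nothing more can be done
None
```

The plug is snug at about 0.42 N·m, and the key stands upright back in its hole, released. I handed the job in at about 39 s on the robot's clock, and the hand-in gave no verdict.

- **Key:** I took the grey key from the stand's large hole and left the orange and yellow look-alikes alone.
- **Seating:** The key met the collar at tool height 133.9 mm, against 134 mm expected for fully on. That was with 9 N of downward force.
- **Turning:** I turned the plug clockwise through the key. The thread bound after about 1.1 rad of wrist turning, and I stopped at a measured 0.42 N·m. I then backed off within the turning play and lifted the key off.
- **Return:** The key's foot reached the hole floor at the same height I had taken it from. I then released it and moved the arm back to its start pose.

**Last checks:** The final pictures show the key upright in its hole, the plug head turned, and the bystanders where they were. The highest averaged torque was 0.42 N·m, and the sensor read −0.005 N·m in free air afterwards.

**Disagreements:**
- The two cameras differed by about 3 mm on the key and plug positions, so I used values in between.
- During the light-drag phase the torque read about −0.03 N·m, where about +0.04 was expected. If that was a steady sensor offset, the true peak could be nearer 0.49 N·m, still under the 0.6 limit.

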